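# Load a stone core between centres and hold the dead-man key

### The job

Lift the banded stone core off its wooden stand, lay it on the V rests of the viewing fixture between the two centres and let go, then slide the tailstock up until the core is held by the two centres alone, clear of the rests. Then, with the hand off the core, press the yellow dead-man key halfway, 10 mm of its 20 mm travel, never letting it near the bottom of its travel, and finish with the arm still holding it there. Leave the other things on the bench where they are.

Things in the scene. Friction and masses are not known exactly. Their poses are not given: they have to be found in the camera images.
- core: The stone core sample to load: a cylinder 28 mm in diameter and 120 mm long, cream with rust-brown bands, a 14 mm brass cap at each end; about 0.18 kg. Origin at its middle on its axis, which is its local y; both ends are alike, with a round socket 14 mm wide and 14 mm deep. It starts lying on the wooden stand.
- stand: Fixed low wooden stand (70 x 120 x 10 mm board) with two black V rests 80 mm apart that carry the core at the start, axis 45 mm above the table and along the stand's local y. Origin at the centre of its underside. The stand and the key box swap places left and right between runs.
- fixture: Fixed bench-centres fixture: grey bed 80 x 300 x 25 mm, blue headstock (60 x 40 mm, top at 105 mm) at its local +y end, sliding blue tailstock at its -y end. The axis of the two steel cones is parallel to local y, 75 mm above the table. Origin on the table, straight below point seat.
- lay (a point): Where the middle of the core goes when it is first laid down, clear of both cones: 22 mm from seat towards the tailstock, 71.5 mm above the table (3.5 mm below the cones' axis). Two black V rests, 8 mm thick, stand 28 mm to its tailstock side and 52 mm to its headstock side. Closing the tailstock pushes the core onto the headstock cone, and the cones lift it off the rests.
- head_tip (a point): Tip of the fixed headstock cone, pointing at the tailstock, 49.7 mm from seat, 75 mm above the table. The cone is 14 mm long and widens from 3 to 18 mm diameter; behind it a 20 mm thick quill, 8 mm long.
- seat (a point): The point where the middle of the core finally lies: on the centres' axis, 75 mm above the table; axes parallel to the fixture's (y along the centres' axis towards the headstock).
- tailstock (a joint): Slide of the tailstock in m along the fixture's local +y, towards the headstock; 0 is fully open, it starts at 0 to 0.010. With the core properly seated between the cones it reads about 0.055; stop at 0.066. It slides with 5 N of friction and stays where it is left; closing it on the core takes 5 to 8 N, and the push rises steeply once the core is seated against both cones.
- tail_grip (a point): Point on the axis of the tailstock's upright post, 130 mm above the table, where to pinch or push it: steel post 14 mm in diameter with an 18 mm red cap, rising from the block's top at 105 mm to 150 mm above the table. The block below it is 60 mm across and 40 mm along the slide, centred under the post.
- tail_tip (a point): Tip of the tailstock's cone (same cone as the headstock's), 42 mm ahead of the post towards the headstock, 75 mm above the table.
- keybox: Fixed grey housing of the dead-man key, 80 x 80 x 40 mm, with a black collar to 46 mm height; origin at the centre of its underside.
- key (a joint): Travel of the dead-man key in m: 0 up, grows as it is pressed straight down, 0.020 at the bottom. A spring lifts it again when let go; it takes about 1.5 N to start, 5 N at 10 mm and 8.5 N at the bottom.
- key_top (a point): Centre of the key's flat round yellow cap, on its top face: 40 mm in diameter, 82 mm above the table when up; it moves down with the key. Under the cap is a bare steel stem with a green ring.
- glue: Bystander: small bottle with a red cap, 34 mm wide, 85 mm high; origin at its underside.
- jar: Bystander: amber jar, 90 mm wide, 140 mm high; origin at its underside.
- spray: Bystander: yellow spray can, 52 mm wide, 170 mm high; origin at its underside.
- brush: Bystander: green-handled brush lying flat, 200 mm long, along its local x.
- bone: Bystander: pale fossil bone, about 230 mm long along its local x, 75 mm wide, 40 mm high; origin at its underside.
- shard: Bystander: fossil fragment 45 x 30 x 25 mm lying between key box and stand; origin at its underside.
Not all that is in view belongs to the job. What is shaped like the core but blue or purple is not meant.

How it is judged:
By the outcome, as a careful person would: the job done as asked, in the order asked, and still so for the second after the job is handed in, while the arm keeps its last pose, push and grip.
It also fails if it takes over 64 s, if anything falls off the work surface, if the arm or the gripper's body presses on something with over 40 N, if the wrist force passes 120 N, or if a joint passes its speed limit or range.

### The arm

A 6-joint arm with a two-finger parallel gripper is mounted at the origin on the work surface. World frame = base frame: x ahead of the robot, y to its left, z up, the work surface at z = 0. Lengths are in mm, angles in rad, forces in N, time in s.
With the tool pointing down it reaches from about 200 to 875 mm from the base axis. Payload 3.4 kg.
Tool frame: the origin (TCP) lies midway between the tips of the shut fingers; the grasp point (between the pads) lies 19 mm behind it; z points along the fingers, y is the line along which they close (so a half turn about z gives the same grasp; the last joint's range is limited). The gripper opens to 94 mm and grips with 3 to 60 N. Pads are 16 mm wide; open, the fingers measure 119 mm over their backs; the gripper's body (75 mm by 177 mm) begins 78 mm behind the grasp point.
Start: joints at [-1.222, 0.276, 1.505, -0, 1.361, -0.121], TCP at [260.313, -512.741, 205.493] pointing down, gripper open.
Joint ranges: [-2.89, 2.89], [-0.75, 2.08], [0.22, 2.7], [-1.18, 4.32], [0.11, 2.71], [-2.7, 2.7]. Speed limits (rad/s): [2.57, 2.57, 3.14, 3.14, 3.14, 3.14].

### API

Orientations are given as a unit quaternion [w, x, y, z].
In Python, from plant import bot gives the robot as it stands.
- The arm moves only by the shell command python3 -m pendant 'ROWS' [FORCE]. ROWS is JSON, a list of rows, each an object of numbers: "jaw": the opening, from 0 (shut) to 1 (fully open); "dx", "dy", "dz": the shift along the tool's x, y, z in units of 40 mm (1.0 is 40 mm); "ax", "ay", "az": the turn, a rotation vector about the tool's x, y, z in units of 6 degrees (1.0 is 6 degrees). A call has exactly 10 rows; each row is the pose to reach, as a shift and turn from the pose commanded when the call began, along the tool's axes at that moment; what a row does not reach only later rows make up. A row lasts 1/12 s, in which the tool goes at most 41.7 mm and 7.16 degrees, less where a joint would pass 70% of its speed; a pose out of reach is approached as far as the arm can. A call with a gripper value outside its range is refused whole. The fingers move at their own pace and stop on an object; FORCE is the grip in N (left out, the last holds). Time passes only in rows, so rows that repeat a pose let the fingers close, or fill a call up. It gives the time, the measured TCP pose, the force, the opening and the grip force at its end, in the units of the state.
- bot.observe(): the state, without advancing time (a new reading comes with each control period).
- bot.read_camera(name): name is "scene" or "side" or "wrist"; returns a dict with "image" (480x640x3 uint8, red, green, blue), "camera_matrix" (3x3 intrinsics, pixels), "world_from_camera" (4x4, takes a point from camera to world coordinates). Camera axes: x right, y down, z forward; pixel columns grow to the right and rows downward; lengths in mm; the calibration is good to about 2 mm. A picture is of the moment at which its call begins. There is no depth.
- bot.hand_in(): hands the job in; it is judged then, once.
The state is a dict: "clock": time; "qpos": joint angles; "qd": joint speeds; "joint_efforts": joint torques, N m; "tcp_pos": TCP position; "tool_rot": TCP orientation; "wrist_force": force on the tool from outside, world axes, zero at the start; "moment": the same for the moment, N m; "opening": opening from 0.0 (shut) to 1.0 (fully open); "grip_force": force on a finger pad.
Only numpy, scipy, OpenCV 4.12 (cv2) and the standard library are available. Lean on these libraries where they do the work, as an engineer would, in place of code of your own. Each camera call takes 0.05 s, during which the arm holds its last target. There are 200 camera calls.

## Working session

There is one attempt and no reset: what is moved stays moved. The work goes in short steps, Python scripts to look and compute and a shell command to move; the robot and the scene stay as the last step left them, time stands still between calls to the robot, and variables do not carry over. Pictures are saved under pics/ and viewed, at most 10 in all, crops included, and the job is handed in when it is done.

```bash
mkdir -p pics; ls; python3 - <<'E'
from plant import bot
import cv2,numpy as np
for n in ("scene","side","wrist"):
    r=bot.read_camera(n); cv2.imwrite(f"pics/{n}0.png",r["image"][:,:,::-1]); np.savez(f"{n}0.npz",**r)
    print(n,r["camera_matrix"].round(1).tolist(),r["world_from_camera"].round(3).tolist())
print(bot.observe())
E
```

```text
pics
scene [[451.3, 0.0, 319.1], [0.0, 451.3, 237.9], [0.0, 0.0, 1.0]] [[0.42, 0.541, -0.729, 1397.255], [0.907, -0.246, 0.341, -336.528], [0.005, -0.805, -0.594, 835.146], [0.0, 0.0, 0.0, 1.0]]
side [[450.4, 0.0, 315.4], [0.0, 450.4, 231.8], [0.0, 0.0, 1.0]] [[-0.886, -0.293, 0.361, -3.467], [-0.465, 0.569, -0.678, 1058.521], [-0.007, -0.768, -0.64, 1016.969], [0.0, 0.0, 0.0, 1.0]]
wrist [[334.5, 0.0, 320.0], [0.0, 334.5, 236.3], [0.0, 0.0, 1.0]] [[0.453, -0.853, -0.258, 335.57], [-0.891, -0.435, -0.129, -474.842], [-0.003, 0.289, -0.957, 383.662], [0.0, 0.0, 0.0, 1.0]]
{'clock': 0.15, 'qpos': array([-1.22201443e+00,  2.76451853e-01,  1.50576159e+00,  1.44179150e-05,
        1.36069886e+00, -1.21006466e-01]), 'qd': array([-1.62939434e-03, -1.27680617e-03, -3.72472019e-03, -3.70159925e-04,
        1.71368609e-05,  8.67134911e-04]), 'joint_efforts': array([ 1.70756808e-03, -4.04924405e+01, -2.37430394e+01,  7.02033844e-02,
        3.13994125e-02, -8.77384514e-05]), 'tcp_pos': array([ 260.16506533, -512.34309036,  204.83441461]), 'tool_rot': array([-6.56350395e-04,  9.72539114e-01,  2.32738559e-01, -6.79797061e-05]), 'wrist_force': array([ 0.35877223, -0.23843441,  0.46355002]), 'moment': array([-0.01567395, -0.03841661, -0.04642349]), 'grip_force': 0.0, 'opening': 1.0020764160557747}
```

View pics/scene0.png

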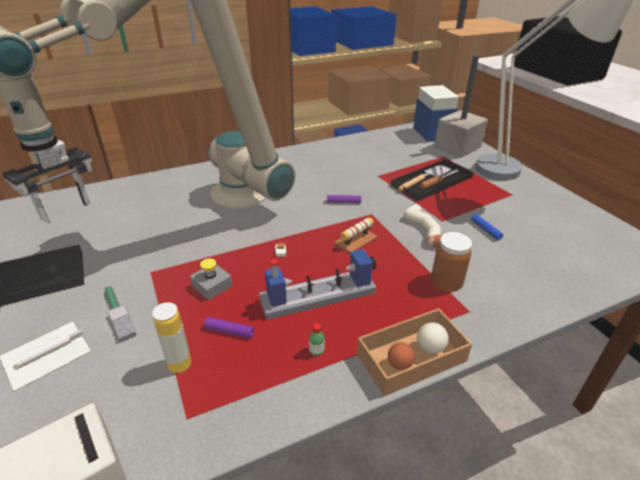

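View pics/side0.png

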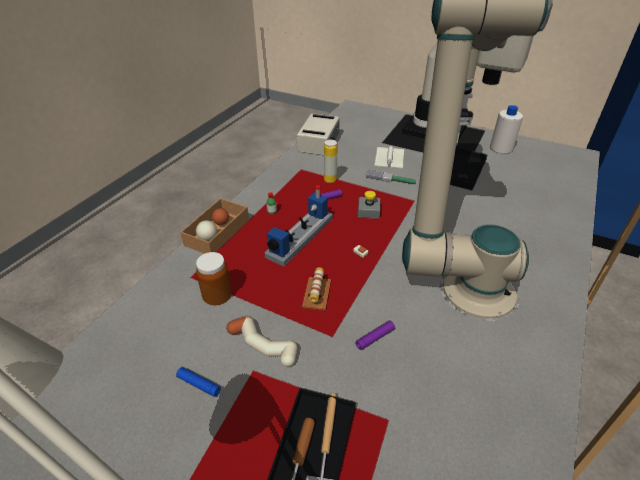

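The scene view shows these core-shaped things: the cream/brown banded cylinder on the wooden stand at scene (357,232) / side (317,285); purple ones at scene (229,328) and (344,198); a blue one at (487,227). Only the banded one on the stand fits the description. The tailstock (post with red cap) is at scene (274,265), the headstock at (361,265) and the key at (208,268). I'll confirm in one enlarged crop.

```bash
python3 - <<'E'
import cv2,numpy as np
a=cv2.imread("pics/scene0.png")[215:321,185:385]; b=cv2.imread("pics/side0.png")[180:310,260:390]
A=cv2.resize(a,None,fx=3,fy=3,interpolation=cv2.INTER_CUBIC)  # 600x318
A=cv2.resize(a,(500,265),interpolation=cv2.INTER_CUBIC)
A=cv2.resize(a,(800,424),interpolation=cv2.INTER_CUBIC)
cv2.imwrite("pics/c1.png",A)
cv2.imwrite("pics/c2.png",cv2.resize(b,(600,600),interpolation=cv2.INTER_CUBIC))
E
```

```text
(no output)
```

View pics/c1.png

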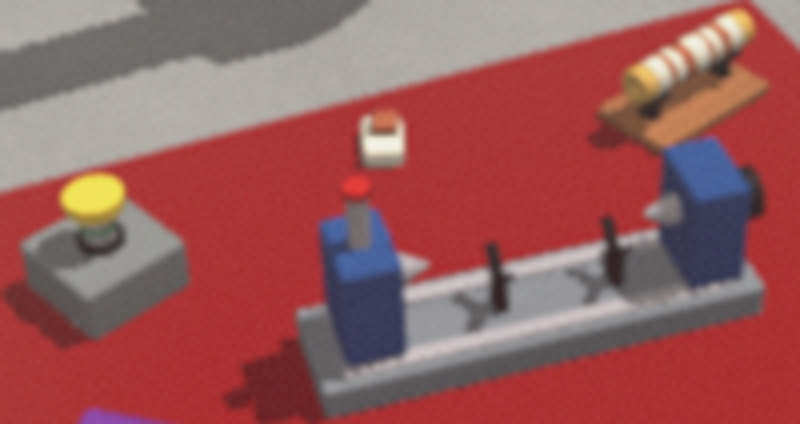

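View pics/c2.png

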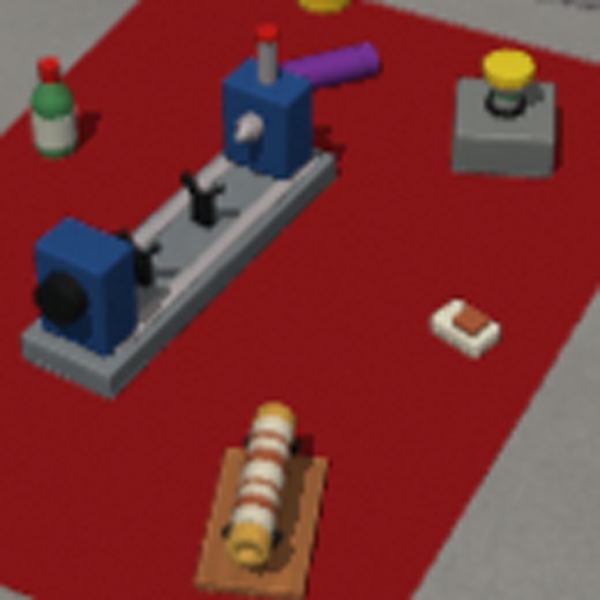

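The crop confirms it: the banded core with brass caps lies on the wooden stand. The tail post's red cap is at crop 1 (357,187), the key cap at (93,196) and the head tip at (648,212). Next I triangulate.

```bash
cat > h.py <<'E'
import numpy as np,cv2
def ray(r,p):
    K,T=r["camera_matrix"],r["world_from_camera"]
    d=T[:3,:3]@np.linalg.inv(K)@[p[0],p[1],1.]
    return T[:3,3],d/np.linalg.norm(d)
def plane(r,p,z):
    o,d=ray(r,p); return o+d*(z-o[2])/d[2]
def tri(rp):
    A=np.zeros((3,3));b=np.zeros(3)
    for r,p in rp:
        o,d=ray(r,p);M=np.eye(3)-np.outer(d,d);A+=M;b+=M@o
    return np.linalg.solve(A,b)
def proj(r,X):
    K,T=r["camera_matrix"],r["world_from_camera"]
    c=T[:3,:3].T@(np.asarray(X)-T[:3,3]); u=K@c; return u[:2]/u[2]
E
python3 - <<'E'
from h import *
S=dict(np.load("scene0.npz"));D=dict(np.load("side0.npz"))
c1=lambda x,y:(185+x/4,215+y/4)
c2=lambda x,y:(260+x/4.615,180+y/4.615)
for n,a,b,z in (("redcap",(357,187),(267,33),150),("key",(93,196),(508,66),82),("coreA",(743,22),(248,547),45),("coreB",(640,84),(274,410),45),("headtip",(648,212),None,75),("tailtip",(430,264),(240,128),75)):
    print(n,plane(S,c1(*a),z).round(1),plane(D,c2(*b),z).round(1) if b else "",tri([(S,c1(*a)),(D,c2(*b))]).round(1) if b else "")
E
```

```text
redcap [598.9 -80.8 150. ] [588.2 -74.3 150. ] [591.9 -79.4 145. ]
key [ 457.2 -214.7   82. ] [ 446.3 -208.2   82. ] [ 449.2 -214.3   76.6]
coreA [411.3 301.9  45. ] [409.9 295.3  45. ] [410.7 299.2  46.7]
coreB [450.7 191.   45. ] [451.  180.6  45. ] [451.1 187.1  48.4]
headtip [614.1 110.5  75. ]  
tailtip [602.  -37.5  75. ] [598.8 -49.9  75. ] [599.2 -41.2  77.5]
```

```bash
cat >> h.py <<'E'
from scipy.spatial.transform import Rotation as R
def to(pos,ang,bot=None):
    "units to tool-down pose: TCP at pos, tool x at world angle ang deg"
    from plant import bot
    s=bot.observe();q=s["tool_rot"];r=R.from_quat([q[1],q[2],q[3],q[0]])
    d=r.inv().apply(np.array(pos)-s["tcp_pos"])/40
    c=np.cos(np.radians(ang));n=np.sin(np.radians(ang))
    t=R.from_matrix(np.array([[c,n,0],[n,-c,0],[0,0,-1.]]))
    w=np.degrees((r.inv()*t).as_rotvec())/6
    print("at",s["tcp_pos"].round(1),"q",s["qpos"].round(2),"t",round(s["clock"],2),"F",s["wrist_force"].round(1),"open",round(s["opening"],3),"grip",round(s["grip_force"],1)); print("d",d.round(3),"a",w.round(3))
def snap(n,f):
    from plant import bot
    r=bot.read_camera(n);cv2.imwrite(f"pics/{f}.png",r["image"][:,:,::-1]);np.savez(f+".npz",**r);return r
E
python3 -c "
from h import *
to((431,243,260),110)"
python3 -m pendant '[{"dx":0,"dy":-1,"dz":-1.3,"az":-1},{"dx":1,"dy":-2,"dz":-1.3,"az":-2},{"dx":1.6,"dy":-2.8,"dz":-1.3,"az":-3},{"dx":2.2,"dy":-3.6,"dz":-1.3,"az":-4},{"dx":2.8,"dy":-4.4,"dz":-1.3,"az":-5},{"dx":3.4,"dy":-5.2,"dz":-1.3,"az":-6},{"dx":4,"dy":-6,"dz":-1.3,"az":-7},{"dx":4.6,"dy":-6.8,"dz":-1.3,"az":-8},{"dx":5.2,"dy":-7.6,"dz":-1.3,"az":-9},{"dx":5.8,"dy":-8.4,"dz":-1.3,"az":-10}]'
python3 -c "
from h import *
to((431,243,260),110);snap('wrist','w1')"
```

```text
at [ 260.2 -512.3  204.8] q [-1.22  0.28  1.51  0.    1.36 -0.12] t 0.15 F [ 0.4 -0.2  0.5] open 1.002 grip 0.0
d [ 12.357 -14.906  -1.357] a [-9.0000e-03 -1.0000e-02 -1.3847e+01]
at [ 260.2 -512.3  204.8] q [-1.22  0.28  1.51  0.    1.36 -0.12] t 0.15 F [ 0.4 -0.2  0.5] open 1.002 grip 0.0
d [ 12.357 -14.906  -1.357] a [-9.0000e-03 -1.0000e-02 -1.3847e+01]invalid input
```

```bash

python3 -m pendant '[{"jaw":1,"dx":0,"dy":-1,"dz":-1.3,"ax":0,"ay":0,"az":-1},{"jaw":1,"dx":1,"dy":-2,"dz":-1.3,"ax":0,"ay":0,"az":-2},{"jaw":1,"dx":1.6,"dy":-2.8,"dz":-1.3,"ax":0,"ay":0,"az":-3},{"jaw":1,"dx":2.2,"dy":-3.6,"dz":-1.3,"ax":0,"ay":0,"az":-4},{"jaw":1,"dx":2.8,"dy":-4.4,"dz":-1.3,"ax":0,"ay":0,"az":-5},{"jaw":1,"dx":3.4,"dy":-5.2,"dz":-1.3,"ax":0,"ay":0,"az":-6},{"jaw":1,"dx":4,"dy":-6,"dz":-1.3,"ax":0,"ay":0,"az":-7},{"jaw":1,"dx":4.6,"dy":-6.8,"dz":-1.3,"ax":0,"ay":0,"az":-8},{"jaw":1,"dx":5.2,"dy":-7.6,"dz":-1.3,"ax":0,"ay":0,"az":-9},{"jaw":1,"dx":5.8,"dy":-8.4,"dz":-1.3,"ax":0,"ay":0,"az":-10}]'
python3 -c "
from h import *
to((431,243,260),110);snap('wrist','w1')"
```

```text
clock: 1.03
tcp_pos: [312.2, -120.5, 257.5]
tool_rot: [0.0, 0.725, 0.689, 0.0]
wrist_force: [1.0, 0.4, 0.6]
opening: 0.999
grip_force: 0.0
at [ 312.2 -120.5  257.5] q [-0.58 -0.13  1.83  0.    1.44 -0.53] t 1.03 F [1.  0.4 0.6] open 0.999 grip 0.0
d [ 9.225  2.514 -0.062] a [ 0.008  0.004 -3.81 ]
```

```bash

python3 -m pendant '[{"jaw":1,"dx":1,"dy":0.3,"dz":0,"ax":0,"ay":0,"az":-0.5},{"jaw":1,"dx":2,"dy":0.6,"dz":0,"ax":0,"ay":0,"az":-1},{"jaw":1,"dx":3,"dy":0.9,"dz":0,"ax":0,"ay":0,"az":-1.5},{"jaw":1,"dx":4,"dy":1.2,"dz":0,"ax":0,"ay":0,"az":-2},{"jaw":1,"dx":5,"dy":1.5,"dz":0,"ax":0,"ay":0,"az":-2.5},{"jaw":1,"dx":6,"dy":1.8,"dz":0,"ax":0,"ay":0,"az":-3},{"jaw":1,"dx":7,"dy":2.1,"dz":0,"ax":0,"ay":0,"az":-3.8},{"jaw":1,"dx":8,"dy":2.3,"dz":0,"ax":0,"ay":0,"az":-3.8},{"jaw":1,"dx":9,"dy":2.5,"dz":0,"ax":0,"ay":0,"az":-3.8},{"jaw":1,"dx":9.2,"dy":2.5,"dz":0,"ax":0,"ay":0,"az":-3.8}]'
python3 - <<'E'
from h import *
to((431,243,150),110);r=snap('wrist','w2')
a=cv2.imread('pics/w1.png');b=cv2.imread('pics/w2.png')
cv2.imwrite('pics/w12.png',cv2.resize(np.vstack([a,b]),(400,600))) 
E
```

```text
clock: 1.92
tcp_pos: [433.7, 245.0, 256.7]
tool_rot: [-0.001, 0.574, 0.819, 0.001]
wrist_force: [0.4, -0.5, 0.4]
opening: 1.003
grip_force: 0.0
at [433.7 245.  256.7] q [0.37 0.13 1.57 0.   1.44 0.02] t 1.92 F [ 0.4 -0.5  0.4] open 1.003 grip 0.0
d [-0.032 -0.086  2.667] a [ 0.014 -0.028 -0.01 ]
```

View pics/w2.png

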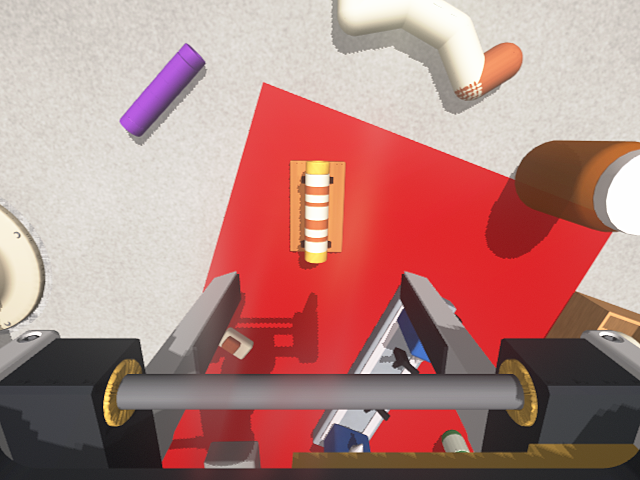

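The wrist view shows the banded core nearly vertical in the image, from (317,162) to (316,263), on its wood board (290–345, 161–252). The tail of the fixture is partly visible at the bottom.

```bash

python3 - <<'E'
from h import *
r=dict(np.load('w2.npz'));im=r['image'][140:280,280:355]
hsv=cv2.cvtColor(im,cv2.COLOR_RGB2HSV)
y=cv2.inRange(hsv,(20,120,120),(34,255,255))
n,l,st,c=cv2.connectedComponentsWithStats(y)
for i in range(1,n):
    if st[i,4]>20: print(st[i],c[i]+[280,140])
w=cv2.inRange(hsv,(0,0,150),(40,90,255)); 
pts=np.argwhere((y>0))[:,::-1]+[280,140]
top=pts[pts[:,1]<190]; bot_=pts[pts[:,1]>235]
tm=(top[:,0].mean(),top[:,1].min()); bm=(bot_[:,0].mean(),bot_[:,1].max()+1)
print(tm,bm,"cam",r['world_from_camera'][:3,3])
for z in (45,59):print(z,plane(r,tm,z).round(1),plane(r,bm,z).round(1))
A=plane(r,tm,59);B=plane(r,bm,59);print(np.linalg.norm((A-B)[:2]))
E
```

```text
[ 28  21  21  13 240] [317.14166667 167.025     ]
[ 26 112  20  11 174] [315.12068966 257.09195402]
(np.float64(317.14166666666665), np.int64(161)) (np.float64(315.12068965517244), np.int64(263)) cam [404.76835771 323.34279193 435.88983178]
45 [411.2 297.5  45. ] [451.2 179.5  45. ]
59 [411.  298.4  59. ] [449.5 184.6  59. ]
120.1436038139685
```

```bash
python3 -c "
from h import *
to((430.6,242,26),109.2)"

```

```text
at [432.9 243.6 256.6] q [0.37 0.13 1.57 0.   1.44 0.02] t 1.97 F [ 0.2 -0.1  0.1] open 0.996 grip 0.0
d [-0.03  -0.066  5.765] a [-0.002 -0.018  0.126]
```

```bash

python3 -m pendant '[{"jaw":1,"dx":-0.02,"dy":-0.06,"dz":0.8,"ax":0,"ay":0,"az":0.13},{"jaw":1,"dx":-0.03,"dy":-0.06,"dz":1.6,"ax":0,"ay":0,"az":0.13},{"jaw":1,"dx":-0.03,"dy":-0.06,"dz":2.4,"ax":0,"ay":0,"az":0.13},{"jaw":1,"dx":-0.03,"dy":-0.06,"dz":3.2,"ax":0,"ay":0,"az":0.13},{"jaw":1,"dx":-0.03,"dy":-0.06,"dz":4,"ax":0,"ay":0,"az":0.13},{"jaw":1,"dx":-0.03,"dy":-0.06,"dz":4.6,"ax":0,"ay":0,"az":0.13},{"jaw":1,"dx":-0.03,"dy":-0.06,"dz":5.2,"ax":0,"ay":0,"az":0.13},{"jaw":1,"dx":-0.03,"dy":-0.06,"dz":5.6,"ax":0,"ay":0,"az":0.13},{"jaw":1,"dx":-0.03,"dy":-0.06,"dz":5.75,"ax":0,"ay":0,"az":0.13},{"jaw":1,"dx":-0.03,"dy":-0.06,"dz":5.75,"ax":0,"ay":0,"az":0.13}]' 20
python3 -m pendant '[{"jaw":0.5,"dx":0,"dy":0,"dz":0,"ax":0,"ay":0,"az":0},{"jaw":0.4,"dx":0,"dy":0,"dz":0,"ax":0,"ay":0,"az":0},{"jaw":0.35,"dx":0,"dy":0,"dz":0,"ax":0,"ay":0,"az":0},{"jaw":0.3,"dx":0,"dy":0,"dz":0,"ax":0,"ay":0,"az":0},{"jaw":0.25,"dx":0,"dy":0,"dz":0,"ax":0,"ay":0,"az":0},{"jaw":0.2,"dx":0,"dy":0,"dz":0,"ax":0,"ay":0,"az":0},{"jaw":0.1,"dx":0,"dy":0,"dz":0,"ax":0,"ay":0,"az":0},{"jaw":0.1,"dx":0,"dy":0,"dz":0,"ax":0,"ay":0,"az":0},{"jaw":0.1,"dx":0,"dy":0,"dz":0,"ax":0,"ay":0,"az":0},{"jaw":0.1,"dx":0,"dy":0,"dz":0,"ax":0,"ay":0,"az":0}]' 20
python3 -c "
from h import *
to((430.6,242,26),109.2)"
```

```text
clock: 2.8
tcp_pos: [429.1, 236.0, 26.3]
tool_rot: [-0.001, 0.582, 0.813, -0.002]
wrist_force: [-1.5, 0.4, -0.2]
opening: 0.999
grip_force: 0.0
clock: 3.63
tcp_pos: [430.5, 237.8, 27.4]
tool_rot: [0.0, 0.581, 0.814, 0.0]
wrist_force: [4.2, 1.5, 0.6]
opening: 0.329
grip_force: 3.1
at [430.5 237.8  27.4] q [ 0.36  0.33  1.94 -0.    0.88  0.03] t 3.63 F [4.2 1.5 0.6] open 0.329 grip 3.1
d [0.099 0.037 0.035] a [ 0.003  0.001 -0.043]
```

```bash

python3 -m pendant '[{"jaw":0.1,"dx":0,"dy":0,"dz":0,"ax":0,"ay":0,"az":0},{"jaw":0.1,"dx":0,"dy":0,"dz":0,"ax":0,"ay":0,"az":0},{"jaw":0.1,"dx":0,"dy":0,"dz":0,"ax":0,"ay":0,"az":0},{"jaw":0.1,"dx":0,"dy":0,"dz":0,"ax":0,"ay":0,"az":0},{"jaw":0.1,"dx":0,"dy":0,"dz":0,"ax":0,"ay":0,"az":0},{"jaw":0.1,"dx":0,"dy":0,"dz":0,"ax":0,"ay":0,"az":0},{"jaw":0.1,"dx":0,"dy":0,"dz":0,"ax":0,"ay":0,"az":0},{"jaw":0.1,"dx":0,"dy":0,"dz":0,"ax":0,"ay":0,"az":0},{"jaw":0.1,"dx":0,"dy":0,"dz":0,"ax":0,"ay":0,"az":0},{"jaw":0.1,"dx":0,"dy":0,"dz":0,"ax":0,"ay":0,"az":0}]' 20
python3 -c "
from h import *
to((430.6,242,26),109.2)"
```

```text
clock: 4.47
tcp_pos: [431.7, 238.2, 27.8]
tool_rot: [0.001, 0.581, 0.814, 0.001]
wrist_force: [4.8, 2.0, -1.5]
opening: 0.292
grip_force: 20.0
at [431.7 238.2  27.8] q [ 0.36  0.33  1.94 -0.    0.88  0.03] t 4.47 F [ 4.8  2.  -1.5] open 0.292 grip 20.0
d [0.1   0.004 0.044] a [ 0.027  0.    -0.045]
```

```bash

python3 -m pendant '[{"jaw":0.1,"dx":0,"dy":0,"dz":-0.3,"ax":0,"ay":0,"az":0},{"jaw":0.1,"dx":0,"dy":0,"dz":-0.8,"ax":0,"ay":0,"az":0},{"jaw":0.1,"dx":0,"dy":0,"dz":-1.5,"ax":0,"ay":0,"az":0},{"jaw":0.1,"dx":0,"dy":0,"dz":-2.3,"ax":0,"ay":0,"az":0},{"jaw":0.1,"dx":0,"dy":0,"dz":-3.2,"ax":0,"ay":0,"az":0},{"jaw":0.1,"dx":0,"dy":0,"dz":-4.1,"ax":0,"ay":0,"az":0},{"jaw":0.1,"dx":0,"dy":0,"dz":-5,"ax":0,"ay":0,"az":0},{"jaw":0.1,"dx":0,"dy":0,"dz":-5.8,"ax":0,"ay":0,"az":0},{"jaw":0.1,"dx":0,"dy":0,"dz":-6.5,"ax":0,"ay":0,"az":0},{"jaw":0.1,"dx":0,"dy":0,"dz":-6.5,"ax":0,"ay":0,"az":0}]' 20
python3 -c "
from h import *
to((600,-25,290),85.4)"
```

```text
clock: 5.3
tcp_pos: [430.9, 238.0, 292.1]
tool_rot: [0.002, 0.581, 0.814, 0.002]
wrist_force: [0.9, -0.9, -1.7]
opening: 0.29
grip_force: 20.0
at [430.9 238.  292.1] q [ 0.36  0.11  1.51 -0.    1.52  0.03] t 5.3 F [ 0.9 -0.9 -1.7] open 0.29 grip 20.0
d [-7.592  1.864  0.062] a [ 0.053 -0.012  3.925]
```

```bash

python3 -m pendant '[{"jaw":0.1,"dx":-0.5,"dy":0.1,"dz":0,"ax":0,"ay":0,"az":0.4},{"jaw":0.1,"dx":-1.3,"dy":0.3,"dz":0,"ax":0,"ay":0,"az":0.8},{"jaw":0.1,"dx":-2.2,"dy":0.5,"dz":0,"ax":0,"ay":0,"az":1.2},{"jaw":0.1,"dx":-3.1,"dy":0.7,"dz":0,"ax":0,"ay":0,"az":1.6},{"jaw":0.1,"dx":-4,"dy":0.9,"dz":0,"ax":0,"ay":0,"az":2},{"jaw":0.1,"dx":-4.9,"dy":1.2,"dz":0,"ax":0,"ay":0,"az":2.4},{"jaw":0.1,"dx":-5.8,"dy":1.5,"dz":0,"ax":0,"ay":0,"az":2.8},{"jaw":0.1,"dx":-6.6,"dy":1.7,"dz":0,"ax":0,"ay":0,"az":3.3},{"jaw":0.1,"dx":-7.3,"dy":1.86,"dz":0,"ax":0,"ay":0,"az":3.9},{"jaw":0.1,"dx":-7.6,"dy":1.86,"dz":0,"ax":0,"ay":0,"az":3.9}]' 20
python3 -m pendant '[{"jaw":0.1,"dx":0,"dy":0,"dz":0,"ax":0,"ay":0,"az":0},{"jaw":0.1,"dx":0,"dy":0,"dz":0,"ax":0,"ay":0,"az":0},{"jaw":0.1,"dx":0,"dy":0,"dz":0,"ax":0,"ay":0,"az":0},{"jaw":0.1,"dx":0,"dy":0,"dz":0,"ax":0,"ay":0,"az":0},{"jaw":0.1,"dx":0,"dy":0,"dz":0,"ax":0,"ay":0,"az":0},{"jaw":0.1,"dx":0,"dy":0,"dz":0,"ax":0,"ay":0,"az":0},{"jaw":0.1,"dx":0,"dy":0,"dz":0,"ax":0,"ay":0,"az":0},{"jaw":0.1,"dx":0,"dy":0,"dz":0,"ax":0,"ay":0,"az":0},{"jaw":0.1,"dx":0,"dy":0,"dz":0,"ax":0,"ay":0,"az":0},{"jaw":0.1,"dx":0,"dy":0,"dz":0,"ax":0,"ay":0,"az":0}]' 20
python3 -c "
from h import *
to((600,-25,290),85.4);r=snap('wrist','w3');print(r['world_from_camera'][:3,3])
"
```

```text
clock: 6.13
tcp_pos: [599.1, -28.9, 283.5]
tool_rot: [-0.002, 0.736, 0.677, -0.003]
wrist_force: [-0.3, 0.3, -1.0]
opening: 0.292
grip_force: 20.0
clock: 6.97
tcp_pos: [599.3, -25.6, 287.5]
tool_rot: [0.0, 0.734, 0.679, 0.0]
wrist_force: [-0.0, -0.3, -2.4]
opening: 0.294
grip_force: 20.0
at [599.3 -25.6 287.5] q [-0.16  0.28  1.3  -0.    1.56 -0.08] t 6.97 F [-0.  -0.3 -2.4] open 0.294 grip 20.0
d [ 0.016  0.016 -0.062] a [0.001 0.001 0.025]
[605.8327501   58.1300091  466.45053508]
```

View pics/w3.png

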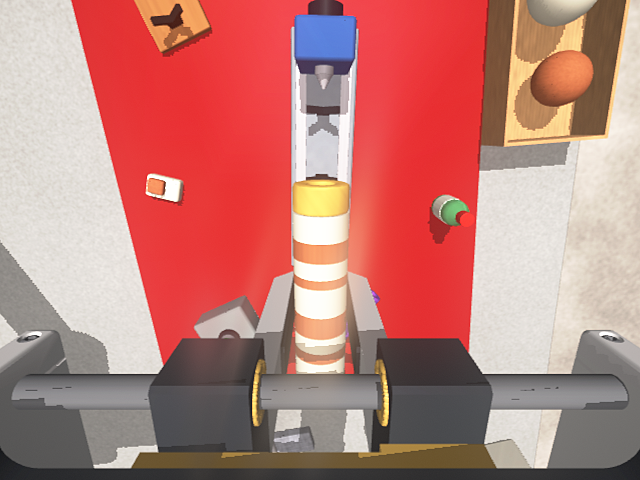

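The wrist view shows the core in hand (top brass end at (321,185)), the blue headstock top (296–356, 15–70), the cone tip near (324,88) and the bed edges around x=292 and 356. Next I measure these.

```bash

python3 - <<'E'
from h import *
r=dict(np.load('w3.npz'));im=r['image'].astype(int)
for y in range(14,96,3):print(y,im[y,322].tolist(),im[y,303].tolist(),end=' | ')
print()
# bed edges: red->grey transitions per row
h=cv2.cvtColor(r['image'],cv2.COLOR_RGB2HSV)
red=((h[...,0]<8)|(h[...,0]>172))&(h[...,1]>150)
L=[];Rr=[]
for y in range(100,176,4):
    row=red[y]; x=320
    l=max(np.where(row[:321])[0]); rr=320+min(np.where(row[320:])[0])
    L.append((l+1,y));Rr.append((rr,y))
print(L,Rr)
pl=np.array([plane(r,p,25) for p in L]);pr=np.array([plane(r,p,25) for p in Rr])
for p in (pl,pr):
    f=np.polyfit(p[:,1],p[:,0],1);print("x=%.4f*y+%.2f"%tuple(f),"angle",90-np.degrees(np.arctan(f[0])))
blue=cv2.inRange(h,(105,120,60),(125,255,255)); 
for y in (18,25,35,45,55,65,72): 
    xs=np.where(blue[y,280:370])[0]+280; print(y,xs.min() if len(xs) else 0,xs.max() if len(xs) else 0)
E
```

```text
14 [88, 68, 86] [199, 80, 121] | 17 [92, 127, 219] [95, 130, 222] | 20 [93, 131, 222] [99, 135, 226] | 23 [93, 131, 222] [97, 132, 223] | 26 [93, 130, 221] [95, 131, 221] | 29 [93, 131, 221] [95, 131, 222] | 32 [91, 130, 221] [95, 131, 222] | 35 [90, 131, 222] [95, 130, 221] | 38 [92, 131, 222] [95, 130, 220] | 41 [90, 129, 220] [93, 129, 219] | 44 [92, 131, 221] [93, 128, 219] | 47 [91, 131, 221] [93, 128, 218] | 50 [91, 129, 221] [94, 129, 219] | 53 [91, 129, 219] [94, 129, 219] | 56 [89, 125, 213] [90, 118, 202] | 59 [76, 86, 141] [78, 81, 131] | 62 [68, 54, 84] [75, 58, 88] | 65 [167, 157, 165] [74, 57, 86] | 68 [185, 170, 175] [74, 57, 86] | 71 [185, 171, 175] [74, 57, 85] | 74 [168, 155, 157] [176, 166, 172] | 77 [170, 156, 158] [197, 181, 185] | 80 [235, 224, 225] [196, 181, 185] | 83 [230, 220, 223] [197, 181, 184] | 86 [219, 203, 204] [198, 181, 184] | 89 [150, 141, 145] [196, 181, 184] | 92 [139, 134, 139] [197, 182, 184] | 95 [138, 132, 139] [195, 180, 182] | 
[(np.int64(291), 100), (np.int64(291), 104), (np.int64(291), 108), (np.int64(291), 112), (np.int64(291), 116), (np
[... 176 characters left out ...]
.int64(291), 152), (np.int64(291), 156), (np.int64(291), 160), (np.int64(291), 164), (np.int64(291), 168), (np.int64(291), 172)] [(np.int64(356), 100), (np.int64(356), 104), (np.int64(355), 108), (np.int64(355), 112), (np.int64(355), 116), (np.int64(355), 120), (np.int64(355), 124), (np.int64(354), 128), (np.int64(354), 132), (np.int64(354), 136), (np.int64(354), 140), (np.int64(354), 144), (np.int64(354), 148), (np.int64(353), 152), (np.int64(353), 156), (np.int64(353), 160), (np.int64(353), 164), (np.int64(353), 168), (np.int64(352), 172)]
x=0.1023*y+562.85 angle 84.16001411672244
x=0.0968*y+643.32 angle 84.47068657998338
18 295 354
25 295 355
35 295 354
45 295 354
55 295 353
65 0 0
72 0 0
```

```bash

python3 - <<'E'
from h import *
from plant import bot
s=bot.observe();q=s["tool_rot"];Rt=R.from_quat([q[1],q[2],q[3],q[0]])
r=dict(np.load('w3.npz'));im=r['image'].astype(int)
a=np.radians(84.3);u=np.array([np.cos(a),np.sin(a)])
for nm,p,z,off in (("tip",(323.5,88),75,49.7),("front",(324.5,57.5),105,71.7),("back",(324.5,15.5),105,111.7)):
    P=plane(r,p,z);print(nm,P.round(1),"seat y est",(P[:2]-off*u).round(1))
h=cv2.cvtColor(r['image'],cv2.COLOR_RGB2HSV)
red=((h[...,0]<5)|(h[...,0]>172))&(h[...,1]>195)
for y in (176,178,180,182,184,186,190,200,220,240,260): 
    xs=np.where((h[y,270:370,0]>20)&(h[y,270:370,0]<34)&(h[y,270:370,1]>110))[0]+270
    print(y,im[y,321].tolist(),(xs.min(),xs.max()) if len(xs) else 0)
# edges of core by gradient
g=cv2.cvtColor(r['image'],cv2.COLOR_RGB2GRAY).astype(int)
zc=s['tcp_pos'][2]+19
print("tcp",s['tcp_pos'])
for row in (180,184,210):
    for z in (zc,zc+14): print(row,z,Rt.inv().apply(plane(r,(321,row),z)-s['tcp_pos']).round(1))
E
```

```text
tip [613.2 106.9  75. ] seat y est [608.3  57.5]
front [615.6 130.3 105. ] seat y est [608.5  59. ]
back [618.2 165.8 105. ] seat y est [607.1  54.7]
176 [95, 69, 63] 0
178 [91, 67, 65] 0
180 [240, 177, 90] 0
182 [255, 255, 149] (np.int64(310), np.int64(332))
184 [255, 248, 126] (np.int64(312), np.int64(332))
186 [228, 169, 88] (np.int64(297), np.int64(343))
190 [255, 247, 131] (np.int64(297), np.int64(341))
200 [255, 244, 127] (np.int64(296), np.int64(340))
220 [255, 255, 253] 0
240 [255, 255, 252] 0
260 [248, 162, 113] 0
tcp [599.38540237 -25.62871531 287.48781749]
180 306.48781749268886 [ 63.8   0.3 -19. ]
180 320.48781749268886 [ 65.6   0.3 -33. ]
184 306.48781749268886 [ 61.9   0.3 -19. ]
184 320.48781749268886 [ 63.8   0.3 -33. ]
210 306.48781749268886 [ 49.3   0.4 -19. ]
210 320.48781749268886 [ 52.3   0.3 -33. ]
```

```bash
python3 -c "
from h import *
to((606.3,32.6,62),84.3)"

```

```text
at [599.4 -25.6 287.5] q [-0.16  0.28  1.3  -0.    1.56 -0.08] t 7.02 F [-0.4 -1.4 -1.9] open 0.29 grip 20.0
d [1.465 0.059 5.637] a [0.001 0.    0.207]
```

```bash

python3 -m pendant '[{"jaw":0.1,"dx":0.6,"dy":0.06,"dz":0,"ax":0,"ay":0,"az":0.2},{"jaw":0.1,"dx":1.2,"dy":0.06,"dz":0,"ax":0,"ay":0,"az":0.2},{"jaw":0.1,"dx":1.46,"dy":0.06,"dz":0.7,"ax":0,"ay":0,"az":0.2},{"jaw":0.1,"dx":1.46,"dy":0.06,"dz":1.6,"ax":0,"ay":0,"az":0.2},{"jaw":0.1,"dx":1.46,"dy":0.06,"dz":2.5,"ax":0,"ay":0,"az":0.2},{"jaw":0.1,"dx":1.46,"dy":0.06,"dz":3.3,"ax":0,"ay":0,"az":0.2},{"jaw":0.1,"dx":1.46,"dy":0.06,"dz":3.9,"ax":0,"ay":0,"az":0.2},{"jaw":0.1,"dx":1.46,"dy":0.06,"dz":4.4,"ax":0,"ay":0,"az":0.2},{"jaw":0.1,"dx":1.46,"dy":0.06,"dz":4.6,"ax":0,"ay":0,"az":0.2},{"jaw":0.1,"dx":1.46,"dy":0.06,"dz":4.6,"ax":0,"ay":0,"az":0.2}]' 20
python3 - <<'E'
from h import *
from plant import bot
to((606.3,32.6,56),84.3)
r=snap('wrist','w4');s=snap('scene','s4');d=snap('side','d4')
cv2.imwrite('pics/c4.png',np.hstack([cv2.resize(s['image'][200:320,240:400,::-1],(400,300),interpolation=cv2.INTER_CUBIC),cv2.resize(d['image'][175:275,250:383,::-1],(400,300),interpolation=cv2.INTER_CUBIC)]))
E
```

```text
clock: 7.85
tcp_pos: [604.8, 32.3, 101.3]
tool_rot: [-0.002, 0.741, 0.671, -0.002]
wrist_force: [0.1, 0.5, -1.9]
opening: 0.29
grip_force: 20.0
at [604.8  32.3 101.3] q [-0.06  0.4   1.59 -0.    1.16  0.04] t 7.85 F [ 0.1  0.5 -1.9] open 0.29 grip 20.0
d [0.011 0.041 1.132] a [-0.044  0.003  0.005]
```

View pics/c4.png

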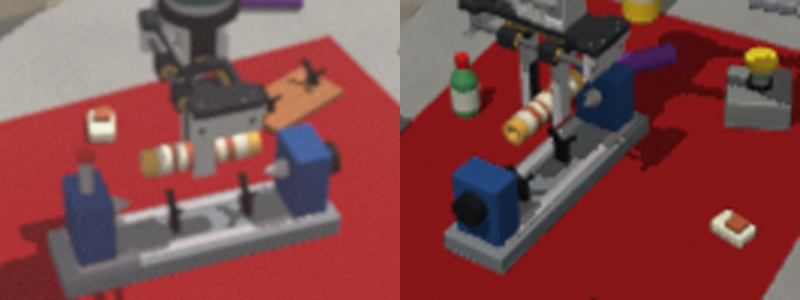

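Both views show the core level above the bed, between the cones and over the two V rests. I'm lowering it in stages.

```bash

python3 -m pendant '[{"jaw":0.1,"dx":0,"dy":0.03,"dz":0.2,"ax":0,"ay":0,"az":0},{"jaw":0.1,"dx":0,"dy":0.03,"dz":0.4,"ax":0,"ay":0,"az":0},{"jaw":0.1,"dx":0,"dy":0.03,"dz":0.6,"ax":0,"ay":0,"az":0},{"jaw":0.1,"dx":0,"dy":0.03,"dz":0.8,"ax":0,"ay":0,"az":0},{"jaw":0.1,"dx":0,"dy":0.03,"dz":0.95,"ax":0,"ay":0,"az":0},{"jaw":0.1,"dx":0,"dy":0.03,"dz":1.0,"ax":0,"ay":0,"az":0},{"jaw":0.1,"dx":0,"dy":0.03,"dz":1.05,"ax":0,"ay":0,"az":0},{"jaw":0.1,"dx":0,"dy":0.03,"dz":1.05,"ax":0,"ay":0,"az":0},{"jaw":0.1,"dx":0,"dy":0.03,"dz":1.05,"ax":0,"ay":0,"az":0},{"jaw":0.1,"dx":0,"dy":0.03,"dz":1.05,"ax":0,"ay":0,"az":0}]' 20
python3 - <<'E'
from h import *
to((606.3,32.6,54),84.3)
E
```

```text
clock: 8.83
tcp_pos: [607.9, 32.2, 61.8]
tool_rot: [0.0, 0.741, 0.671, 0.0]
wrist_force: [0.3, -0.3, -1.6]
opening: 0.293
grip_force: 20.0
at [607.9  32.2  61.8] q [-0.06  0.43  1.64 -0.    1.07  0.04] t 8.83 F [ 0.3 -0.3 -1.6] open 0.293 grip 20.0
d [ 0.007 -0.04   0.195] a [0.008 0.001 0.007]
```

```bash

python3 -m pendant '[{"jaw":0.1,"dx":0,"dy":-0.01,"dz":0.05,"ax":0,"ay":0,"az":0},{"jaw":0.1,"dx":0,"dy":-0.01,"dz":0.1,"ax":0,"ay":0,"az":0},{"jaw":0.1,"dx":0,"dy":-0.01,"dz":0.13,"ax":0,"ay":0,"az":0},{"jaw":0.1,"dx":0,"dy":-0.01,"dz":0.16,"ax":0,"ay":0,"az":0},{"jaw":0.1,"dx":0,"dy":-0.01,"dz":0.18,"ax":0,"ay":0,"az":0},{"jaw":0.1,"dx":0,"dy":-0.01,"dz":0.19,"ax":0,"ay":0,"az":0},{"jaw":0.1,"dx":0,"dy":-0.01,"dz":0.19,"ax":0,"ay":0,"az":0},{"jaw":0.1,"dx":0,"dy":-0.01,"dz":0.19,"ax":0,"ay":0,"az":0},{"jaw":0.1,"dx":0,"dy":-0.01,"dz":0.19,"ax":0,"ay":0,"az":0},{"jaw":0.1,"dx":0,"dy":-0.01,"dz":0.19,"ax":0,"ay":0,"az":0}]' 20
python3 - <<'E'
from h import *
to((606.3,32.6,54),84.3)
snap('wrist','w5')
E
```

```text
clock: 9.67
tcp_pos: [607.0, 32.3, 54.8]
tool_rot: [0.0, 0.741, 0.671, 0.0]
wrist_force: [-2.3, 0.3, 5.4]
opening: 0.294
grip_force: 20.0
at [607.   32.3  54.8] q [-0.06  0.44  1.65 -0.    1.05  0.04] t 9.67 F [-2.3  0.3  5.4] open 0.294 grip 20.0
d [ 0.007 -0.018  0.019] a [0.002 0.001 0.007]
```

```bash

python3 -m pendant '[{"jaw":0.3,"dx":0,"dy":0,"dz":0,"ax":0,"ay":0,"az":0},{"jaw":0.33,"dx":0,"dy":0,"dz":0,"ax":0,"ay":0,"az":0},{"jaw":0.36,"dx":0,"dy":0,"dz":0,"ax":0,"ay":0,"az":0},{"jaw":0.4,"dx":0,"dy":0,"dz":0,"ax":0,"ay":0,"az":0},{"jaw":0.5,"dx":0,"dy":0,"dz":0,"ax":0,"ay":0,"az":0},{"jaw":0.6,"dx":0,"dy":0,"dz":0,"ax":0,"ay":0,"az":0},{"jaw":0.7,"dx":0,"dy":0,"dz":0,"ax":0,"ay":0,"az":0},{"jaw":0.7,"dx":0,"dy":0,"dz":0,"ax":0,"ay":0,"az":0},{"jaw":0.7,"dx":0,"dy":0,"dz":0,"ax":0,"ay":0,"az":0},{"jaw":0.7,"dx":0,"dy":0,"dz":0,"ax":0,"ay":0,"az":0}]' 20
python3 -m pendant '[{"jaw":0.7,"dx":0,"dy":0,"dz":-0.4,"ax":0,"ay":0,"az":0},{"jaw":0.7,"dx":0,"dy":0,"dz":-1,"ax":0,"ay":0,"az":0},{"jaw":0.7,"dx":0,"dy":0,"dz":-1.8,"ax":0,"ay":0,"az":0},{"jaw":0.7,"dx":0,"dy":0,"dz":-2.8,"ax":0,"ay":0,"az":0},{"jaw":0.7,"dx":-0.3,"dy":0,"dz":-3.8,"ax":0,"ay":0,"az":0},{"jaw":0.7,"dx":-1,"dy":0,"dz":-4.4,"ax":0,"ay":0,"az":0},{"jaw":0.7,"dx":-1.9,"dy":0,"dz":-4.6,"ax":0,"ay":0,"az":0},{"jaw":0.7,"dx":-2.8,"dy":0,"dz":-4.6,"ax":0,"ay":0,"az":0},{"jaw":0.7,"dx":-2.8,"dy":0,"dz":-4.6,"ax":0,"ay":0,"az":0},{"jaw":0.7,"dx":-2.8,"dy":0,"dz":-4.6,"ax":0,"ay":0,"az":0}]' 20
python3 - <<'E'
from h import *
to((594,-85,123),84.3)
snap('wrist','w6');snap('scene','s6');snap('side','d6')
E
```

```text
clock: 10.55
tcp_pos: [607.1, 32.3, 53.8]
tool_rot: [0.0, 0.741, 0.671, -0.0]
wrist_force: [-0.4, 0.4, 0.7]
opening: 0.697
grip_force: 0.0
clock: 11.38
tcp_pos: [595.8, -80.7, 238.0]
tool_rot: [0.0, 0.742, 0.67, 0.0]
wrist_force: [-0.3, 0.7, 0.4]
opening: 0.7
grip_force: 0.0
at [595.8 -80.7 238. ] q [-0.25  0.3   1.39  0.    1.45 -0.15] t 11.38 F [-0.3  0.7  0.4] open 0.7 grip 0.0
d [-0.113 -0.034  2.874] a [ 0.002 -0.002 -0.025]
```

View pics/w6.png

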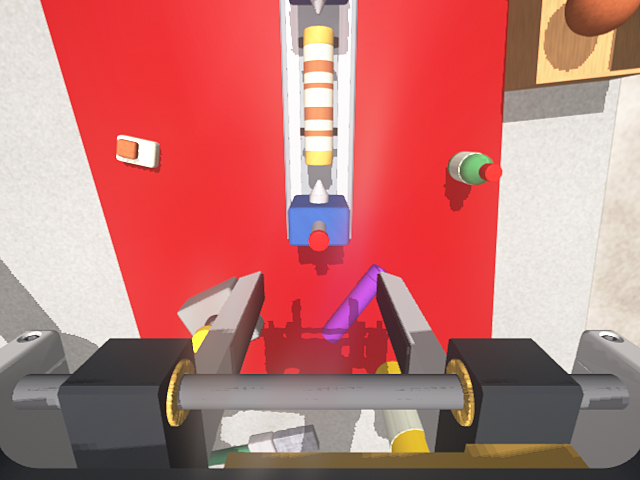

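The core lies in line on the rests (core 305–333 × 27–165), and the tail cone tip is at (319,182) with the red post cap at (319,240). The key cap is partly visible at (200,338).

```bash

python3 - <<'E'
from h import *
r=dict(np.load('w6.npz'));h=cv2.cvtColor(r['image'],cv2.COLOR_RGB2HSV)
sub=np.zeros_like(h[...,0]);sub[222:256,304:334]=1
m=((h[...,0]<6)|(h[...,0]>174))&(h[...,1]>150)&(r['image'][...,0]>170)&(sub>0)
for y in range(224,254,2):print(y,''.join('#' if v else '.' for v in m[y,304:334]))
for p in ((319,239),(319,241)):print("cap",plane(r,p,150).round(1))
print("tailtip",plane(r,(319,181),75).round(1),"core ends",plane(r,(319,26),85.5).round(1),plane(r,(319,165),85.5).round(1))
w=dict(np.load('w1.npz'));hh=cv2.cvtColor(w['image'],cv2.COLOR_RGB2HSV)
y=cv2.inRange(hh,(22,150,150),(34,255,255));n,l,st,c=cv2.connectedComponentsWithStats(y)
for i in range(1,n):
    if st[i,4]>100:print(st[i],c[i].round(1),plane(w,c[i],82).round(1))
for f in("scene0","side0"):
    w=dict(np.load(f+'.npz'));hh=cv2.cvtColor(w['image'],cv2.COLOR_RGB2HSV)
    y=cv2.inRange(hh,(24,150,120),(34,255,255));n,l,st,c=cv2.connectedComponentsWithStats(y)
    for i in range(1,n):
        if st[i,4]>30:print(f,st[i],c[i].round(1),plane(w,c[i],80).round(1))
E
```

```text
224 ..............................
226 ..............................
228 ..............................
230 .............####.............
232 ........#############.........
234 .......################.......
236 ......##################......
238 .....####################.....
240 .....####################.....
242 .....####################.....
244 .....###################......
246 .....###################......
248 .......################.######
250 .........############..#######
252 .....................#########
cap [595.  -79.3 150. ]
cap [594.9 -81.  150. ]
tailtip [598.7 -40.9  75. ] core ends [612.6  93.9  85.5] [600.5 -24.2  85.5]
[428 266  32  35 691] [444.6 283.3] [ 452. -207.   82.]
[559 325  27  13 250] [571. 331.] [ 608.5 -277.6   82. ]
scene0 [201 259  14  10 101] [207.7 263.4] [ 451.5 -215.    80. ]
side0 [365 191  10   7  62] [369.6 194.1] [ 449.3 -211.5   80. ]
```

```bash
python3 -m pendant '[{"jaw":0.6,"dx":0,"dy":0,"dz":0.3,"ax":0,"ay":0,"az":0},{"jaw":0.6,"dx":0,"dy":0,"dz":0.6,"ax":0,"ay":0,"az":0},{"jaw":0.6,"dx":0,"dy":0,"dz":0.9,"ax":0,"ay":0,"az":0},{"jaw":0.6,"dx":0,"dy":0,"dz":1,"ax":0,"ay":0,"az":0},{"jaw":0.6,"dx":0,"dy":0,"dz":1,"ax":0,"ay":0,"az":0},{"jaw":0.6,"dx":0,"dy":0,"dz":1,"ax":0,"ay":0,"az":0},{"jaw":0.6,"dx":0,"dy":0,"dz":1,"ax":0,"ay":0,"az":0},{"jaw":0.6,"dx":0,"dy":0,"dz":1,"ax":0,"ay":0,"az":0},{"jaw":0.6,"dx":0,"dy":0,"dz":1,"ax":0,"ay":0,"az":0},{"jaw":0.6,"dx":0,"dy":0,"dz":1,"ax":0,"ay":0,"az":0}]'
python3 - <<'E'
from h import *
to((594.9,-80.6,114),84.3)
E
```

```text
clock: 12.37
tcp_pos: [596.3, -79.2, 198.4]
tool_rot: [0.0, 0.741, 0.671, 0.0]
wrist_force: [-0.3, 0.5, 0.2]
opening: 0.602
grip_force: 0.0
at [596.3 -79.2 198.4] q [-0.25  0.32  1.46 -0.    1.36 -0.15] t 12.37 F [-0.3  0.5  0.2] open 0.602 grip 0.0
d [-0.037 -0.034  2.11 ] a [0.01  0.002 0.006]
```

```bash
python3 -m pendant '[{"jaw":0.6,"dx":-0.03,"dy":-0.03,"dz":0.4,"ax":0,"ay":0,"az":0},{"jaw":0.6,"dx":-0.03,"dy":-0.03,"dz":0.9,"ax":0,"ay":0,"az":0},{"jaw":0.6,"dx":-0.03,"dy":-0.03,"dz":1.4,"ax":0,"ay":0,"az":0},{"jaw":0.6,"dx":-0.03,"dy":-0.03,"dz":1.8,"ax":0,"ay":0,"az":0},{"jaw":0.6,"dx":-0.03,"dy":-0.03,"dz":2.05,"ax":0,"ay":0,"az":0},{"jaw":0.6,"dx":-0.03,"dy":-0.03,"dz":2.1,"ax":0,"ay":0,"az":0},{"jaw":0.4,"dx":-0.03,"dy":-0.03,"dz":2.1,"ax":0,"ay":0,"az":0},{"jaw":0.3,"dx":-0.03,"dy":-0.03,"dz":2.1,"ax":0,"ay":0,"az":0},{"jaw":0.2,"dx":-0.03,"dy":-0.03,"dz":2.1,"ax":0,"ay":0,"az":0},{"jaw":0.1,"dx":-0.03,"dy":-0.03,"dz":2.1,"ax":0,"ay":0,"az":0}]' 30
python3 -m pendant '[{"jaw":0,"dx":0,"dy":0,"dz":0,"ax":0,"ay":0,"az":0},{"jaw":0,"dx":0,"dy":0,"dz":0,"ax":0,"ay":0,"az":0},{"jaw":0,"dx":0,"dy":0,"dz":0,"ax":0,"ay":0,"az":0},{"jaw":0,"dx":0,"dy":0,"dz":0,"ax":0,"ay":0,"az":0},{"jaw":0,"dx":0,"dy":0,"dz":0,"ax":0,"ay":0,"az":0},{"jaw":0,"dx":0,"dy":0,"dz":0,"ax":0,"ay":0,"az":0},{"jaw":0,"dx":0,"dy":0,"dz":0,"ax":0,"ay":0,"az":0},{"jaw":0,"dx":0,"dy":0,"dz":0,"ax":0,"ay":0,"az":0},{"jaw":0,"dx":0,"dy":0,"dz":0,"ax":0,"ay":0,"az":0},{"jaw":0,"dx":0,"dy":0,"dz":0,"ax":0,"ay":0,"az":0}]' 30
python3 - <<'E'
from h import *
to((599.5,-33.7,114),84.3)
E
```

```text
clock: 13.2
tcp_pos: [595.5, -80.4, 115.0]
tool_rot: [0.001, 0.741, 0.671, 0.001]
wrist_force: [-0.5, -0.7, -0.1]
opening: 0.35
grip_force: 0.0
clock: 14.03
tcp_pos: [594.6, -80.3, 114.3]
tool_rot: [0.0, 0.741, 0.671, -0.0]
wrist_force: [-2.0, 0.1, 5.0]
opening: 0.179
grip_force: 30.0
at [594.6 -80.3 114.3] q [-0.25  0.38  1.59 -0.    1.17 -0.15] t 14.03 F [-2.   0.1  5. ] open 0.179 grip 30.0
d [1.172 0.006 0.008] a [0.001 0.002 0.006]
```

```bash
python3 -m pendant '[{"jaw":0,"dx":0.05,"dy":0,"dz":0,"ax":0,"ay":0,"az":0},{"jaw":0,"dx":0.15,"dy":0,"dz":0,"ax":0,"ay":0,"az":0},{"jaw":0,"dx":0.25,"dy":0,"dz":0,"ax":0,"ay":0,"az":0},{"jaw":0,"dx":0.35,"dy":0,"dz":0,"ax":0,"ay":0,"az":0},{"jaw":0,"dx":0.45,"dy":0,"dz":0,"ax":0,"ay":0,"az":0},{"jaw":0,"dx":0.55,"dy":0,"dz":0,"ax":0,"ay":0,"az":0},{"jaw":0,"dx":0.65,"dy":0,"dz":0,"ax":0,"ay":0,"az":0},{"jaw":0,"dx":0.75,"dy":0,"dz":0,"ax":0,"ay":0,"az":0},{"jaw":0,"dx":0.85,"dy":0,"dz":0,"ax":0,"ay":0,"az":0},{"jaw":0,"dx":0.85,"dy":0,"dz":0,"ax":0,"ay":0,"az":0}]' 30
python3 - <<'E'
from h import *
to((599.5,-33.7,114),84.3)
E
```

```text
clock: 14.87
tcp_pos: [597.8, -48.3, 114.3]
tool_rot: [0.001, 0.741, 0.672, -0.001]
wrist_force: [-2.7, -3.7, 5.0]
opening: 0.18
grip_force: 30.0
at [597.8 -48.3 114.3] q [-0.19  0.37  1.59 -0.    1.17 -0.09] t 14.87 F [-2.7 -3.7  5. ] open 0.18 grip 30.0
d [0.366 0.005 0.007] a [0.001 0.038 0.014]
```

```bash
python3 -m pendant '[{"jaw":0,"dx":0.04,"dy":0,"dz":0,"ax":0,"ay":0,"az":0},{"jaw":0,"dx":0.08,"dy":0,"dz":0,"ax":0,"ay":0,"az":0},{"jaw":0,"dx":0.12,"dy":0,"dz":0,"ax":0,"ay":0,"az":0},{"jaw":0,"dx":0.16,"dy":0,"dz":0,"ax":0,"ay":0,"az":0},{"jaw":0,"dx":0.2,"dy":0,"dz":0,"ax":0,"ay":0,"az":0},{"jaw":0,"dx":0.23,"dy":0,"dz":0,"ax":0,"ay":0,"az":0},{"jaw":0,"dx":0.25,"dy":0,"dz":0,"ax":0,"ay":0,"az":0},{"jaw":0,"dx":0.25,"dy":0,"dz":0,"ax":0,"ay":0,"az":0},{"jaw":0,"dx":0.25,"dy":0,"dz":0,"ax":0,"ay":0,"az":0},{"jaw":0,"dx":0.25,"dy":0,"dz":0,"ax":0,"ay":0,"az":0}]' 30
python3 - <<'E'
from h import *
to((599.5,-33.7,114),84.3)
E
```

```text
clock: 15.7
tcp_pos: [598.7, -39.2, 114.3]
tool_rot: [0.002, 0.741, 0.672, -0.002]
wrist_force: [-2.9, -6.3, 5.2]
opening: 0.175
grip_force: 30.0
at [598.7 -39.2 114.3] q [-0.18  0.38  1.59 -0.01  1.17 -0.08] t 15.7 F [-2.9 -6.3  5.2] open 0.175 grip 30.0
d [0.139 0.005 0.007] a [-0.     0.048  0.012]
```

```bash
python3 -m pendant '[{"jaw":0,"dx":0.02,"dy":0,"dz":0,"ax":0,"ay":0,"az":0},{"jaw":0,"dx":0.04,"dy":0,"dz":0,"ax":0,"ay":0,"az":0},{"jaw":0,"dx":0.06,"dy":0,"dz":0,"ax":0,"ay":0,"az":0},{"jaw":0,"dx":0.08,"dy":0,"dz":0,"ax":0,"ay":0,"az":0},{"jaw":0,"dx":0.1,"dy":0,"dz":0,"ax":0,"ay":0,"az":0},{"jaw":0,"dx":0.1,"dy":0,"dz":0,"ax":0,"ay":0,"az":0},{"jaw":0,"dx":0.1,"dy":0,"dz":0,"ax":0,"ay":0,"az":0},{"jaw":0,"dx":0.1,"dy":0,"dz":0,"ax":0,"ay":0,"az":0},{"jaw":0,"dx":0.1,"dy":0,"dz":0,"ax":0,"ay":0,"az":0},{"jaw":0,"dx":0.1,"dy":0,"dz":0,"ax":0,"ay":0,"az":0}]' 30
python3 - <<'E'
from h import *
to((599.5,-33.7,114),84.3)
E
```

```text
clock: 16.53
tcp_pos: [599.1, -35.4, 114.3]
tool_rot: [0.002, 0.741, 0.672, -0.002]
wrist_force: [-3.2, -5.5, 5.3]
opening: 0.178
grip_force: 30.0
at [599.1 -35.4 114.3] q [-0.17  0.38  1.59 -0.01  1.17 -0.07] t 16.53 F [-3.2 -5.5  5.3] open 0.178 grip 30.0
d [0.043 0.005 0.008] a [-0.     0.05   0.013]
```

```bash
python3 -m pendant '[{"jaw":0,"dx":0.01,"dy":0,"dz":0,"ax":0,"ay":0,"az":0},{"jaw":0,"dx":0.02,"dy":0,"dz":0,"ax":0,"ay":0,"az":0},{"jaw":0,"dx":0.03,"dy":0,"dz":0,"ax":0,"ay":0,"az":0},{"jaw":0,"dx":0.04,"dy":0,"dz":0,"ax":0,"ay":0,"az":0},{"jaw":0,"dx":0.05,"dy":0,"dz":0,"ax":0,"ay":0,"az":0},{"jaw":0,"dx":0.05,"dy":0,"dz":0,"ax":0,"ay":0,"az":0},{"jaw":0,"dx":0.05,"dy":0,"dz":0,"ax":0,"ay":0,"az":0},{"jaw":0,"dx":0.05,"dy":0,"dz":0,"ax":0,"ay":0,"az":0},{"jaw":0,"dx":0.05,"dy":0,"dz":0,"ax":0,"ay":0,"az":0},{"jaw":0,"dx":0.05,"dy":0,"dz":0,"ax":0,"ay":0,"az":0}]' 30
python3 - <<'E'
from h import *
to((599.5,-33.7,114),84.3)
E
```

```text
clock: 17.37
tcp_pos: [599.3, -33.6, 114.3]
tool_rot: [0.002, 0.741, 0.672, -0.002]
wrist_force: [-3.7, -6.5, 5.2]
opening: 0.182
grip_force: 30.0
at [599.3 -33.6 114.3] q [-0.17  0.38  1.59 -0.01  1.17 -0.07] t 17.37 F [-3.7 -6.5  5.2] open 0.182 grip 30.0
d [-0.003  0.005  0.008] a [0.    0.052 0.012]
```

Still moving freely at about 6.5 N, so I'm continuing until the force rises.

```bash
python3 -m pendant '[{"jaw":0,"dx":0.01,"dy":0,"dz":0,"ax":0,"ay":0,"az":0},{"jaw":0,"dx":0.02,"dy":0,"dz":0,"ax":0,"ay":0,"az":0},{"jaw":0,"dx":0.03,"dy":0,"dz":0,"ax":0,"ay":0,"az":0},{"jaw":0,"dx":0.04,"dy":0,"dz":0,"ax":0,"ay":0,"az":0},{"jaw":0,"dx":0.05,"dy":0,"dz":0,"ax":0,"ay":0,"az":0},{"jaw":0,"dx":0.05,"dy":0,"dz":0,"ax":0,"ay":0,"az":0},{"jaw":0,"dx":0.05,"dy":0,"dz":0,"ax":0,"ay":0,"az":0},{"jaw":0,"dx":0.05,"dy":0,"dz":0,"ax":0,"ay":0,"az":0},{"jaw":0,"dx":0.05,"dy":0,"dz":0,"ax":0,"ay":0,"az":0},{"jaw":0,"dx":0.05,"dy":0,"dz":0,"ax":0,"ay":0,"az":0}]' 30
python3 - <<'E'
from h import *
to((599.5,-33.7,114),84.3)
r=snap('wrist','w7')
E
```

```text
clock: 18.2
tcp_pos: [599.5, -32.1, 114.3]
tool_rot: [0.002, 0.741, 0.672, -0.002]
wrist_force: [-3.1, -8.1, 5.0]
opening: 0.18
grip_force: 30.0
at [599.5 -32.1 114.3] q [-0.17  0.38  1.59 -0.01  1.18 -0.06] t 18.2 F [-3.1 -8.1  5. ] open 0.18 grip 30.0
d [-0.039  0.005  0.008] a [-0.     0.062  0.014]
```

```bash
python3 -m pendant '[{"jaw":0,"dx":0.01,"dy":0,"dz":0,"ax":0,"ay":0,"az":0},{"jaw":0,"dx":0.02,"dy":0,"dz":0,"ax":0,"ay":0,"az":0},{"jaw":0,"dx":0.03,"dy":0,"dz":0,"ax":0,"ay":0,"az":0},{"jaw":0,"dx":0.04,"dy":0,"dz":0,"ax":0,"ay":0,"az":0},{"jaw":0,"dx":0.05,"dy":0,"dz":0,"ax":0,"ay":0,"az":0},{"jaw":0,"dx":0.06,"dy":0,"dz":0,"ax":0,"ay":0,"az":0},{"jaw":0,"dx":0.06,"dy":0,"dz":0,"ax":0,"ay":0,"az":0},{"jaw":0,"dx":0.06,"dy":0,"dz":0,"ax":0,"ay":0,"az":0},{"jaw":0,"dx":0.06,"dy":0,"dz":0,"ax":0,"ay":0,"az":0},{"jaw":0,"dx":0.06,"dy":0,"dz":0,"ax":0,"ay":0,"az":0}]' 30
python3 - <<'E'
from h import *
to((599.5,-33.7,114),84.3)
r=snap('wrist','w8')
s=snap('scene','s8')
a=cv2.resize(r['image'][0:240,220:420,::-1],(400,480),interpolation=cv2.INTER_CUBIC)
b=cv2.resize(s['image'][230:326,250:330+50,::-1][:,:133],(400,290),interpolation=cv2.INTER_CUBIC)
b=np.vstack([b,np.zeros((190,400,3),np.uint8)])
cv2.imwrite('pics/c8.png',np.hstack([a,b]))
E
```

```text
clock: 19.08
tcp_pos: [599.5, -31.6, 114.3]
tool_rot: [0.003, 0.741, 0.672, -0.004]
wrist_force: [-3.8, -11.5, 4.2]
opening: 0.18
grip_force: 30.0
at [599.5 -31.6 114.3] q [-0.16  0.38  1.59 -0.01  1.18 -0.06] t 19.08 F [ -3.8 -11.5   4.2] open 0.18 grip 30.0
d [-0.053  0.005  0.009] a [-0.002  0.093  0.017]
```

View pics/c8.png

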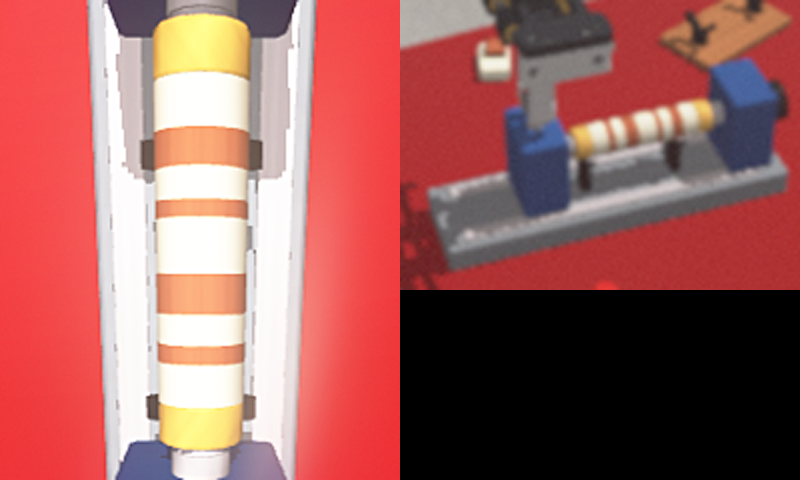

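The core sits on both cone tips with the ends engaged, and the push jumped from 8 to 12 N over the last 0.5 mm, so it is seated. One small firming push, then release.

```bash
python3 -m pendant '[{"jaw":0,"dx":0.01,"dy":0,"dz":0,"ax":0,"ay":0,"az":0},{"jaw":0,"dx":0.02,"dy":0,"dz":0,"ax":0,"ay":0,"az":0},{"jaw":0,"dx":0.03,"dy":0,"dz":0,"ax":0,"ay":0,"az":0},{"jaw":0,"dx":0.04,"dy":0,"dz":0,"ax":0,"ay":0,"az":0},{"jaw":0,"dx":0.04,"dy":0,"dz":0,"ax":0,"ay":0,"az":0},{"jaw":0,"dx":0.04,"dy":0,"dz":0,"ax":0,"ay":0,"az":0},{"jaw":0,"dx":0.04,"dy":0,"dz":0,"ax":0,"ay":0,"az":0},{"jaw":0,"dx":0.04,"dy":0,"dz":0,"ax":0,"ay":0,"az":0},{"jaw":0,"dx":0.04,"dy":0,"dz":0,"ax":0,"ay":0,"az":0},{"jaw":0,"dx":0.04,"dy":0,"dz":0,"ax":0,"ay":0,"az":0}]' 30
python3 -m pendant '[{"jaw":0.2,"dx":0,"dy":0,"dz":0,"ax":0,"ay":0,"az":0},{"jaw":0.25,"dx":0,"dy":0,"dz":0,"ax":0,"ay":0,"az":0},{"jaw":0.3,"dx":0,"dy":0,"dz":0,"ax":0,"ay":0,"az":0},{"jaw":0.4,"dx":0,"dy":0,"dz":0,"ax":0,"ay":0,"az":0},{"jaw":0.5,"dx":0,"dy":0,"dz":0,"ax":0,"ay":0,"az":0},{"jaw":0.6,"dx":0,"dy":0,"dz":0,"ax":0,"ay":0,"az":0},{"jaw":0.6,"dx":0,"dy":0,"dz":0,"ax":0,"ay":0,"az":0},{"jaw":0.6,"dx":0,"dy":0,"dz":0,"ax":0,"ay":0,"az":0},{"jaw":0.6,"dx":0,"dy":0,"dz":0,"ax":0,"ay":0,"az":0},{"jaw":0.6,"dx":0,"dy":0,"dz":0,"ax":0,"ay":0,"az":0}]' 30
python3 -m pendant '[{"jaw":0.6,"dx":0,"dy":0,"dz":-0.4,"ax":0,"ay":0,"az":0},{"jaw":0.6,"dx":0,"dy":0,"dz":-1,"ax":0,"ay":0,"az":0},{"jaw":0.6,"dx":0,"dy":0,"dz":-1.8,"ax":0,"ay":0,"az":0},{"jaw":0.6,"dx":0,"dy":0,"dz":-2.7,"ax":0,"ay":0,"az":0},{"jaw":0.6,"dx":0,"dy":0,"dz":-3.2,"ax":0,"ay":0,"az":0},{"jaw":0.6,"dx":0,"dy":0,"dz":-3.2,"ax":0,"ay":0,"az":0},{"jaw":0.6,"dx":0,"dy":0,"dz":-3.2,"ax":0,"ay":0,"az":0},{"jaw":0.6,"dx":0,"dy":0,"dz":-3.2,"ax":0,"ay":0,"az":0},{"jaw":0.6,"dx":0,"dy":0,"dz":-3.2,"ax":0,"ay":0,"az":0},{"jaw":0.6,"dx":0,"dy":0,"dz":-3.2,"ax":0,"ay":0,"az":0}]' 30
python3 - <<'E'
from h import *
to((380,-260,240),84.3)
r=snap('wrist','w9')
E
```

```text
clock: 20.02
tcp_pos: [599.5, -31.3, 114.3]
tool_rot: [0.004, 0.741, 0.672, -0.005]
wrist_force: [-3.9, -14.4, 4.9]
opening: 0.179
grip_force: 30.0
clock: 20.85
tcp_pos: [600.3, -24.5, 113.9]
tool_rot: [0.0, 0.741, 0.671, 0.0]
wrist_force: [-0.5, 0.0, -0.0]
opening: 0.603
grip_force: 0.0
clock: 21.68
tcp_pos: [599.3, -24.4, 239.9]
tool_rot: [-0.001, 0.741, 0.671, -0.001]
wrist_force: [0.6, 0.4, 0.6]
opening: 0.602
grip_force: 0.0
at [599.3 -24.4 239.9] q [-0.16  0.3   1.39 -0.    1.46 -0.06] t 21.68 F [0.6 0.4 0.6] open 0.602 grip 0.0
d [-6.402 -4.874  0.014] a [-0.035 -0.001  0.006]
```

```bash
python3 -c "
from h import *
to((444.5,-272,240),84.3)
r=dict(np.load('w9.npz'));h=cv2.cvtColor(r['image'],cv2.COLOR_RGB2HSV)
m=(((h[...,0]<6)|(h[...,0]>174))&(h[...,1]>150)).astype(np.uint8);m[:222]=0;m[258:]=0;m[:,:300]=0;m[:,342:]=0
n,l,st,c=cv2.connectedComponentsWithStats(m)
for i in range(1,n):
  if st[i,4]>30: print(st[i],c[i],plane(r,c[i],150))
"

```

```text
at [599.5 -24.4 240.1] q [-0.16  0.3   1.39 -0.    1.46 -0.06] t 21.73 F [-0.1 -0.3 -0.1] open 0.595 grip 0.0
d [-6.542 -3.245  0.012] a [-0.031 -0.001  0.006]
[312 238  20  20 322] [321.36024845 247.84161491] [599.31093572 -31.5748274  150.        ]
```

```bash
python3 -m pendant '[{"jaw":0.5,"dx":-0.4,"dy":-0.3,"dz":0,"ax":0,"ay":0,"az":0},{"jaw":0.4,"dx":-1,"dy":-0.7,"dz":0,"ax":0,"ay":0,"az":0},{"jaw":0.3,"dx":-1.7,"dy":-1.2,"dz":0,"ax":0,"ay":0,"az":0},{"jaw":0.2,"dx":-2.4,"dy":-1.7,"dz":0,"ax":0,"ay":0,"az":0},{"jaw":0.1,"dx":-3.2,"dy":-2.2,"dz":0,"ax":0,"ay":0,"az":0},{"jaw":0,"dx":-4,"dy":-2.6,"dz":0,"ax":0,"ay":0,"az":0},{"jaw":0,"dx":-4.8,"dy":-2.9,"dz":0,"ax":0,"ay":0,"az":0},{"jaw":0,"dx":-5.4,"dy":-3.1,"dz":0,"ax":0,"ay":0,"az":0},{"jaw":0,"dx":-6,"dy":-3.2,"dz":0,"ax":0,"ay":0,"az":0},{"jaw":0,"dx":-6.5,"dy":-3.2,"dz":0,"ax":0,"ay":0,"az":0}]' 10
python3 -m pendant '[{"jaw":0,"dx":0,"dy":0,"dz":0,"ax":0,"ay":0,"az":0},{"jaw":0,"dx":0,"dy":0,"dz":0,"ax":0,"ay":0,"az":0},{"jaw":0,"dx":0,"dy":0,"dz":0,"ax":0,"ay":0,"az":0},{"jaw":0,"dx":0,"dy":0,"dz":0,"ax":0,"ay":0,"az":0},{"jaw":0,"dx":0,"dy":0,"dz":0,"ax":0,"ay":0,"az":0},{"jaw":0,"dx":0,"dy":0,"dz":0,"ax":0,"ay":0,"az":0},{"jaw":0,"dx":0,"dy":0,"dz":0,"ax":0,"ay":0,"az":0},{"jaw":0,"dx":0,"dy":0,"dz":0,"ax":0,"ay":0,"az":0},{"jaw":0,"dx":0,"dy":0,"dz":0,"ax":0,"ay":0,"az":0},{"jaw":0,"dx":0,"dy":0,"dz":0,"ax":0,"ay":0,"az":0}]'
python3 - <<'E'
from h import *
w=snap('wrist','w10')
hh=cv2.cvtColor(w['image'],cv2.COLOR_RGB2HSV)
y=cv2.inRange(hh,(22,130,130),(34,255,255));n,l,st,c=cv2.connectedComponentsWithStats(y)
for i in range(1,n):
    if st[i,4]>100:print(st[i],c[i].round(1),plane(w,c[i],82).round(1))
to((450,-211,120),84.3)
E
```

```text
clock: 22.57
tcp_pos: [445.6, -272.0, 241.3]
tool_rot: [-0.001, 0.742, 0.671, -0.0]
wrist_force: [-0.5, 0.0, 0.3]
opening: 0.003
grip_force: 0.0
clock: 23.4
tcp_pos: [447.3, -270.5, 241.9]
tool_rot: [0.0, 0.741, 0.671, 0.0]
wrist_force: [-0.4, -0.4, 0.3]
opening: 0.003
grip_force: 0.0
[ 299  146   39   40 1232] [318.  165.3] [ 450.6 -214.9   82. ]
[480 227  36  29 308] [494.6 234.8] [ 629.1 -304.8   82. ]
[ 534  258   80   65 2290] [563.6 282.9] [ 707.7 -368.1   82. ]
at [ 447.3 -270.6  241.9] q [-0.68  0.18  1.55 -0.    1.42 -0.58] t 23.45 F [ 1.   0.7 -0.3] open 0.005 grip 0.0
d [ 1.489 -0.079  3.047] a [0.001 0.001 0.007]
```

```bash
python3 -m pendant '[{"jaw":0,"dx":0.6,"dy":-0.06,"dz":0,"ax":0,"ay":0,"az":0},{"jaw":0,"dx":1.2,"dy":-0.06,"dz":0.2,"ax":0,"ay":0,"az":0},{"jaw":0,"dx":1.4,"dy":-0.06,"dz":0.8,"ax":0,"ay":0,"az":0},{"jaw":0,"dx":1.4,"dy":-0.06,"dz":1.5,"ax":0,"ay":0,"az":0},{"jaw":0,"dx":1.4,"dy":-0.06,"dz":2.2,"ax":0,"ay":0,"az":0},{"jaw":0,"dx":1.4,"dy":-0.06,"dz":2.8,"ax":0,"ay":0,"az":0},{"jaw":0,"dx":1.4,"dy":-0.06,"dz":3.2,"ax":0,"ay":0,"az":0},{"jaw":0,"dx":1.4,"dy":-0.06,"dz":3.5,"ax":0,"ay":0,"az":0},{"jaw":0,"dx":1.4,"dy":-0.06,"dz":3.6,"ax":0,"ay":0,"az":0},{"jaw":0,"dx":1.4,"dy":-0.06,"dz":3.6,"ax":0,"ay":0,"az":0}]' 10
python3 -m pendant '[{"jaw":0,"dx":0,"dy":0,"dz":0,"ax":0,"ay":0,"az":0},{"jaw":0,"dx":0,"dy":0,"dz":0,"ax":0,"ay":0,"az":0},{"jaw":0,"dx":0,"dy":0,"dz":0,"ax":0,"ay":0,"az":0},{"jaw":0,"dx":0,"dy":0,"dz":0,"ax":0,"ay":0,"az":0},{"jaw":0,"dx":0,"dy":0,"dz":0,"ax":0,"ay":0,"az":0},{"jaw":0,"dx":0,"dy":0,"dz":0,"ax":0,"ay":0,"az":0},{"jaw":0,"dx":0,"dy":0,"dz":0,"ax":0,"ay":0,"az":0},{"jaw":0,"dx":0,"dy":0,"dz":0,"ax":0,"ay":0,"az":0},{"jaw":0,"dx":0,"dy":0,"dz":0,"ax":0,"ay":0,"az":0},{"jaw":0,"dx":0,"dy":0,"dz":0,"ax":0,"ay":0,"az":0}]'
python3 - <<'E'
from h import *
to((450.6,-214.5,82),84.3)
E
```

```text
clock: 24.28
tcp_pos: [449.8, -214.3, 97.0]
tool_rot: [-0.001, 0.741, 0.671, -0.0]
wrist_force: [0.5, -0.5, 0.5]
opening: 0.002
grip_force: 0.0
clock: 25.12
tcp_pos: [450.3, -214.7, 97.8]
tool_rot: [-0.0, 0.741, 0.671, -0.0]
wrist_force: [0.0, 0.2, -0.6]
opening: 0.006
grip_force: 0.0
at [ 450.3 -214.7   97.8] q [-0.58  0.25  1.83 -0.    1.06 -0.49] t 25.12 F [ 0.   0.2 -0.6] open 0.006 grip 0.0
d [0.005 0.006 0.396] a [-0.001  0.001  0.006]
```

```bash
python3 -m pendant '[{"jaw":0,"dx":0,"dy":0,"dz":0.08,"ax":0,"ay":0,"az":0},{"jaw":0,"dx":0,"dy":0,"dz":0.16,"ax":0,"ay":0,"az":0},{"jaw":0,"dx":0,"dy":0,"dz":0.24,"ax":0,"ay":0,"az":0},{"jaw":0,"dx":0,"dy":0,"dz":0.32,"ax":0,"ay":0,"az":0},{"jaw":0,"dx":0,"dy":0,"dz":0.38,"ax":0,"ay":0,"az":0},{"jaw":0,"dx":0,"dy":0,"dz":0.42,"ax":0,"ay":0,"az":0},{"jaw":0,"dx":0,"dy":0,"dz":0.45,"ax":0,"ay":0,"az":0},{"jaw":0,"dx":0,"dy":0,"dz":0.45,"ax":0,"ay":0,"az":0},{"jaw":0,"dx":0,"dy":0,"dz":0.45,"ax":0,"ay":0,"az":0},{"jaw":0,"dx":0,"dy":0,"dz":0.45,"ax":0,"ay":0,"az":0}]' 10
python3 - <<'E'
from h import *
to((450.6,-214.5,72),84.3)
E
```

```text
clock: 25.95
tcp_pos: [450.2, -214.5, 80.0]
tool_rot: [-0.0, 0.741, 0.671, -0.0]
wrist_force: [-0.5, 0.3, 2.6]
opening: 0.005
grip_force: 1.2
at [ 450.2 -214.5   80. ] q [-0.58  0.27  1.86 -0.    1.02 -0.49] t 25.95 F [-0.5  0.3  2.6] open 0.005 grip 1.2
d [0.002 0.011 0.201] a [-0.003 -0.001  0.007]
```

```bash
python3 -m pendant '[{"jaw":0,"dx":0,"dy":0,"dz":0.04,"ax":0,"ay":0,"az":0},{"jaw":0,"dx":0,"dy":0,"dz":0.08,"ax":0,"ay":0,"az":0},{"jaw":0,"dx":0,"dy":0,"dz":0.12,"ax":0,"ay":0,"az":0},{"jaw":0,"dx":0,"dy":0,"dz":0.16,"ax":0,"ay":0,"az":0},{"jaw":0,"dx":0,"dy":0,"dz":0.18,"ax":0,"ay":0,"az":0},{"jaw":0,"dx":0,"dy":0,"dz":0.2,"ax":0,"ay":0,"az":0},{"jaw":0,"dx":0,"dy":0,"dz":0.2,"ax":0,"ay":0,"az":0},{"jaw":0,"dx":0,"dy":0,"dz":0.2,"ax":0,"ay":0,"az":0},{"jaw":0,"dx":0,"dy":0,"dz":0.2,"ax":0,"ay":0,"az":0},{"jaw":0,"dx":0,"dy":0,"dz":0.2,"ax":0,"ay":0,"az":0}]' 10
python3 -m pendant '[{"jaw":0,"dx":0,"dy":0,"dz":0,"ax":0,"ay":0,"az":0},{"jaw":0,"dx":0,"dy":0,"dz":0,"ax":0,"ay":0,"az":0},{"jaw":0,"dx":0,"dy":0,"dz":0,"ax":0,"ay":0,"az":0},{"jaw":0,"dx":0,"dy":0,"dz":0,"ax":0,"ay":0,"az":0},{"jaw":0,"dx":0,"dy":0,"dz":0,"ax":0,"ay":0,"az":0},{"jaw":0,"dx":0,"dy":0,"dz":0,"ax":0,"ay":0,"az":0},{"jaw":0,"dx":0,"dy":0,"dz":0,"ax":0,"ay":0,"az":0},{"jaw":0,"dx":0,"dy":0,"dz":0,"ax":0,"ay":0,"az":0},{"jaw":0,"dx":0,"dy":0,"dz":0,"ax":0,"ay":0,"az":0},{"jaw":0,"dx":0,"dy":0,"dz":0,"ax":0,"ay":0,"az":0}]' 10
python3 - <<'E'
from h import *
from plant import bot
F=[];Z=[]
for i in range(6):
    bot.read_camera('side');o=bot.observe();F.append(o['wrist_force'][2]);Z.append(o['tcp_pos'][2])
print(np.round(F,2),np.round(Z,2))
to((450.6,-214.5,72),84.3)
s=snap('scene','s11');d=snap('side','d11')
cv2.imwrite('pics/c11.png',np.hstack([cv2.resize(s['image'][220:340,190:400,::-1],(400,229),interpolation=cv2.INTER_CUBIC),cv2.resize(d['image'][165:285,240:400,::-1],(400,300),interpolation=cv2.INTER_CUBIC)[:229]]))
E
```

```text
clock: 26.78
tcp_pos: [450.2, -214.6, 72.0]
tool_rot: [-0.0, 0.741, 0.671, -0.0]
wrist_force: [-1.4, 0.9, 4.8]
opening: 0.006
grip_force: 2.6
clock: 27.62
tcp_pos: [450.2, -214.6, 72.0]
tool_rot: [-0.0, 0.741, 0.671, -0.0]
wrist_force: [-1.4, 1.5, 4.7]
opening: 0.009
grip_force: 2.6
[6.33 5.76 4.23 4.89 6.   5.1 ] [71.95 71.97 71.95 71.95 71.97 71.98]
at [ 450.3 -214.6   72. ] q [-0.58  0.28  1.87 -0.    1.   -0.49] t 27.92 F [-2.2  0.5  5.1] open 0.006 grip 2.6
d [ 0.003  0.008 -0.   ] a [-0.002  0.     0.007]
```

View pics/c11.png

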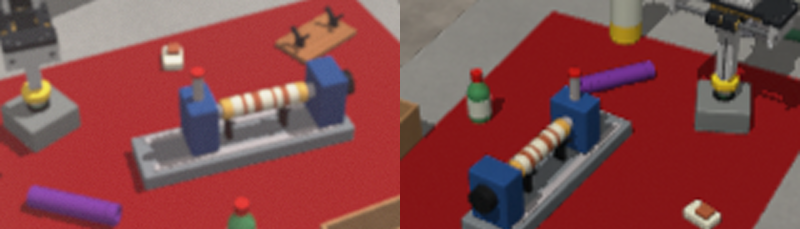

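The key is held at 72 mm (10 mm of travel) with about 5 N on it. The core sits between the two cones, and everything else is where it was.

```bash
python3 -c "
from plant import bot
print(bot.hand_in())"
```

```text
the job is handed in; nothing more can be done
None
```

Job handed in at about 28 s of the 64 s allowed: the banded core looks to be held between the two centres (the tailstock push rose to 14 N as it seated), and the arm is holding the dead-man key at about 10 mm with about 5 N; hand-in gave no verdict.

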